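# Take a failed lock module out of its test cradle and lay it in the reject crate

## Robot

A 6-joint arm with a two-finger parallel gripper is mounted at the origin on the work surface. World frame = base frame: x ahead of the robot, y to its left, z up, the work surface at z = 0. Lengths are in m, angles in rad, forces in N, time in s.
With the tool pointing down it reaches from about 0.375 to 0.975 m from the base axis. Payload 3.8 kg.
Tool frame: the origin (TCP) lies midway between the tips of the shut fingers; the grasp point (between the pads) lies 19 mm behind it; z points along the fingers, y is the line along which they close (so a half turn about z gives the same grasp; the last joint's range is limited). The gripper opens to 88 mm and grips with 3 to 60 N. Pads are 18 mm wide; open, the fingers measure 123 mm over their backs; the gripper's body (75 mm by 187 mm) begins 45 mm behind the grasp point.
Start: joints at [-1.256, 0.264, 1.604, -0, 1.274, -0.037], TCP at [0.233, -0.634, 0.239] pointing down, gripper open.
Joint ranges: [-2.63, 2.63], [-0.94, 2.18], [0.31, 2.57], [-1.31, 4.45], [0, 2.66], [-2.55, 2.55]. Speed limits (rad/s): [2.57, 2.57, 3.14, 3.14, 3.14, 3.14].

## Interface

Orientations are given as a rotation vector (axis times angle).
In Python, from cell import manip, inverse_kinematics, cams, order gives the robot as it stands. Calls block until the motion is done:
- manip.move_pose(position, orientation): joint-space move of the TCP to a pose.
- manip.move_linear(position, rate=0.15, rot=None): straight line of the TCP; rot=None keeps the orientation; rate is the mean speed in m/s.
- manip.set_joints(angles): joint-space move.
- manip.set_gripper(opening, force=None): finger opening in m; force is the grip in N (None keeps the last); returns when the fingers have stopped.
- manip.dwell(seconds).
- inverse_kinematics(position, orientation): joint angles nearest the present ones, or None.
- manip.state(): the state.
- cams.capture(name): name is "scene" or "top" or "wrist"; returns a dict with "image" (400x640x3 uint8, blue, green, red), "z_map" (400x640 float32, m along the optical axis (not along the pixel's ray), 0 where there is no reading), "intrinsics" (3x3 intrinsics, pixels), "position" and "orientation" of the camera in the world; the wrist camera has in their place "T_tool_cam" (4x4, takes a point from camera to tool coordinates, whose origin is the TCP and whose axes are the flange's). Camera axes: x right, y down, z forward; pixel columns grow to the right and rows downward; lengths in m; the calibration is good to about 2 mm. A picture is of the moment at which its call begins: read the wrist's pose just before it.
A pose or a line that the arm cannot do raises manip.IKError and nothing moves.
- order.close_job(): hands the job in; it is judged then, once.
The state is a dict: "clock": time; "joint_pos": joint angles; "joint_velocities": joint speeds; "tau": joint torques, N m; "tool_pos": TCP position; "tcp_rot": TCP orientation; "contact_force": force on the tool from outside, world axes, zero at the start; "moment": the same for the moment, N m; "gripper_width": finger opening in m; "grasp_force": force on a finger pad.
Only numpy, scipy, OpenCV 4.12 (cv2) and the standard library are available. Lean on these libraries where they do the work, as an engineer would, in place of code of your own. Each camera call takes 0.05 s, during which the arm holds its last target. There are 200 camera calls.

## Task

The lock module in the sloping test cradle has failed its test. Swing the clamp bar right off it, lift the module out and lay it flat, face up, on the floor of the reject crate, in the free space beside the reject that is already there; lower it inside the crate before letting go, do not drop it in from above. Leave the old reject, the three finished modules and the small tin where they are.

Things in the scene. Friction and masses are not known exactly. Their poses are not given: they have to be found in the camera images.
- unit: The failed lock module: grey slab 62 (x) x 110 (y) x 28 mm (z), 0.2 kg, black window on its face (+z); sides straight for the lower 21 mm, then stepped in 6 mm. Origin: centre of its underside. It starts face up in the cradle, tilted 35 degrees, own x up the slope. Grip its two long sides (62 mm apart, facing up and down the slope) within 20 mm of their middle, where fingers have room.
- fixture: Test cradle, fixed to the bench; base 170 x 200 mm. Origin at bench height under the middle of its bed. The bed (135 x 190 mm, 60 mm up at its middle) rises 35 degrees towards the fixture's +x, away from the robot. The module lies on two 10 mm rails on it, between 22 mm cheeks at its short ends and against two 24 mm high stops at its lower long side, with 64 mm free between the stops.
- nest (a point): Point on the cradle where the middle of the module's underside belongs when seated (10 mm above the bed along its normal).
- clamp (a joint): Angle of the clamp bar about an axis square to the bed (rad). 0 = closed, the bar lying across the module from the fixture's +y side. It grows anticlockwise seen from above, the free end going up the slope; at 1.57 the bar points straight up the slope, clear of the module; end stop 1.75. Starts at 0 to 0.25; stays where it is left (1.2 N at the handle).
- pivot (a point): On the clamp bar's pivot axis, at the underside of the bar, 40 mm above the bed along its normal, 78 mm from the bed's centre line to the fixture's +y side.
- handle (a point): Point on the clamp bar's handle: a black round peg, diameter 18, 40 mm long, standing square to the bed on the bar's free end, 70 mm from the pivot axis. The point is on the peg's axis, 26 mm above the bar's top and 14 mm below the peg's top. The bar is 16 mm wide, 8 mm thick, and passes 2 mm over the module.
- crate: The reject crate, fixed to the bench: open grey plastic box 200 (x) x 300 (y) x 64 mm high, walls and floor 5 mm. Origin: centre of its underside. The old reject lies in one half of its length; the other half is free apart from a flat paper slip.
- old_reject: A module like the failed one (62 x 110 x 28 mm), lying face up in the crate, its length roughly along the crate's length. Origin: centre of its underside. Not to be moved.
- finished0: A finished module (62 x 110 x 28 mm) lying on the bench behind the cradle and crate. Origin: centre of its underside. Not to be moved.
- finished1: Another finished module, the same. Not to be moved.
- finished2: Another finished module, the same. Not to be moved.
- jar: A small aluminium tin, 36 mm in diameter, 35 mm tall, standing near the robot. Origin: centre of its underside. Not to be moved.
Mind the look-alikes: they are no part of the job. What is shaped like the unit but blue or orange is not meant.

How it is judged:
On the way, in this order (a step that is already met when the one before it is completed fails the run):
1. the clamp bar is swung clear of the module, which still lies in the cradle (value of joint clamp above 1.2 rad and distance between unit and nest below 0.025 m), for 0.2 s.
2. the module is lifted out of the cradle in the gripper (contact force between unit and the fingers above 0.5 N and distance between unit and nest above 0.07 m), for 0.1 s.
At the end, for the whole second after the job is handed in: The module lies at rest and released inside the crate, face up and flat (within 0.1 rad) on its floor (underside within 5 mm of the floor, so not on the old reject); the old reject has moved less than 25 mm (z of unit in the frame of crate between 0 and 0.01 m and x of unit in the frame of crate between -0.095 and 0.095 m and y of unit in the frame of crate between -0.145 and 0.145 m and angle between unit's own z axis and vertical below 0.1 rad and linear speed of unit below 0.02 m/s and contact force between unit and the fingers below 0.05 N and distance of old_reject from where it was at the start of the episode below 0.025 m); the robot touches nothing.
It fails at once if the module is let go more than 50 mm above the bench when away from the cradle (dropped in from above) (contact force between unit and the fingers below 0.01 N and distance between unit and nest above 0.07 m and z of unit in the frame of crate above 0.05 m).
It fails at once if the old reject is shoved (25 mm) (distance of old_reject from where it was at the start of the episode above 0.025 m).
It fails at once if a finished module or the tin is moved (25 mm) (distance of any of finished0, finished1, finished2, jar from where it was at the start of the episode above 0.025 m).
It also fails if it takes over 50 s, if anything falls off the work surface, if the arm or the gripper's body presses on something with over 40 N, if the wrist force passes 120 N, or if a joint passes its speed limit or range.

## Working session

There is one attempt and no reset: what is moved stays moved. The work goes in short steps, each a Python script; the robot and the scene stay as the last script left them, time stands still between calls to the robot, and variables do not carry over. Pictures are saved under pics/ and viewed, at most 10 in all, crops included, and the job is handed in when it is done.

```bash
ls; mkdir -p pics
python3 - <<'E'
from cell import manip,cams
import cv2,numpy as np
for n in("scene","top"):
    c=cams.capture(n); cv2.imwrite(f"pics/{n}.png",c["image"]); np.savez(f"{n}.npz",**c)
    print(n,c["intrinsics"].tolist(),c["position"],c["orientation"],(c["z_map"]>0).mean())
s=manip.state(); print(s["clock"],s["tool_pos"],s["tcp_rot"])
E
```

```text
pics
scene [[491.0140462881006, 0.0, 323.36890564046365], [0.0, 491.0140462881006, 201.44407548250967], [0.0, 0.0, 1.0]] [ 1.08782224 -0.56867595  0.88462361] [-2.19355888 -0.88907154  0.35600636] 0.9953046875
top [[435.7629793018403, 0.0, 320.11977786382823], [0.0, 435.7629793018403, 195.2506667237221], [0.0, 0.0, 1.0]] [0.3472764  0.05528823 1.22046914] [-2.12196667  2.14573095 -0.22705133] 0.99575
0.1 [ 0.2323964  -0.63307025  0.23754525] [-3.09118457e+00 -5.49466737e-01  4.20012542e-04]
```

View pics/scene.png

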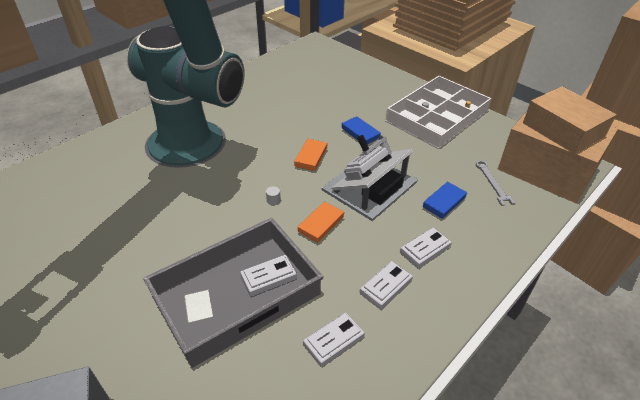

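View pics/top.png

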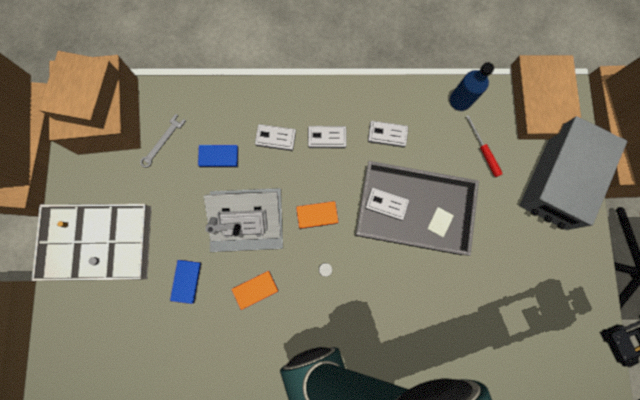

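The scene view shows the robot at the back left, the crate at lower left (about 235,290) and the cradle at (370,180). In the top view the cradle is at (243,220) with the handle near (237,230). The crate is at (418,208), with the old reject at (389,203) and the paper slip in the free half at (441,221).

```bash
cat > h.py <<'E'
import numpy as np,cv2
from scipy.spatial.transform import Rotation as R
def world(c):
    K=c["intrinsics"];z=c["z_map"];v,u=np.mgrid[:400,:640]
    p=np.stack([(u-K[0,2])/K[0,0]*z,(v-K[1,2])/K[1,1]*z,z],-1)
    return p@R.from_rotvec(c["orientation"]).as_matrix().T+c["position"]
E
python3 - <<'E'
from h import *
c=dict(np.load("top.npz"));W=world(c)
print("bench z",W[300,200],W[120,220])
for n,m in(("crate",(slice(155,262),slice(350,485))),):
    z=W[m];k=(z[...,2]>.055)&(z[...,2]<.075)
    q=z[k]; r=cv2.minAreaRect(q[:,:2].astype(np.float32)*1000);print(n,r,np.median(q[:,2]))
    f=z[(z[...,2]<.012)&(z[...,2]>-.004)];print("floor z",np.median(f[:,2]))
    o=z[(z[...,2]>.026)&(z[...,2]<.04)];
m=(slice(185,222),slice(362,412));z=W[m];k=(z[...,2]>.028)&(z[...,2]<.038);print("old",cv2.minAreaRect(z[k][:,:2].astype(np.float32)*1000),np.median(z[k][:,2]))
# cradle
a=c["image"][180:258,195:292];cv2.imwrite("pics/cr.png",cv2.resize(a,None,fx=7,fy=7,interpolation=cv2.INTER_CUBIC))
s=W[185:255:4,200:290:5,2];print((s*1000).astype(int))
s=dict(np.load("scene.npz"))["image"][125:220,310:425];cv2.imwrite("pics/cs.png",cv2.resize(s,None,fx=6,fy=6,interpolation=cv2.INTER_CUBIC))
E
```

```text
bench z [ 2.92899459e-01  3.53265897e-01 -1.47106893e-04] [ 0.80764122  0.31523799 -0.0040258 ]
crate ((532.058837890625, -240.60888671875), (309.4827880859375, 209.59671020507812), 78.98348999023438) 0.06424264756933629
floor z 0.003204179085467773
old ((548.2186279296875, -162.65968322753906), (106.86184692382812, 60.77910614013672), 69.7710952758789) 0.03326729956907437
[[   0   -3   -4   -1    2   -1    0    0   -1    0   -2    0   -1   -1
     0    3   -2    0]
 [  -1   -6    3    1    3   -2    0   -1    0   -4    0    1    8    6
    11   15    9    0]
 [   0   -2    8    6   10    8   45   44   89   94   99   98  101  100
   102  101    9    0]
 [   1   95   99   97  102   95   93   97   91   97  100   97   95   95
    95   96   13    0]
 [  -1   89   89   91   90   94   91   91   91   87   89   87   88   89
    89   88    5   -2]
 [   0    0   87   86   85   83   86   84   85   84   85   82   82   80
    84   81    5   -3]
 [  -3    2   77   77   80   85   76   78   79   75   75   87   87   72
    73   72   13   -3]
 [   2   -4   71   69   74   94   99   96  100   95  100   
[... 286 characters left out ...]
6   86   71
    42   48   10    5]
 [  -1    3  104   99  100   99   99  135  118   85   83   86   88   66
    40   40   12   -3]
 [  -1    0   96   35   37   79   82  137   75   75   77   81   79   33
    34   30   24    3]
 [   0   -2   30   31   29   53   30   25   26   25   25   24   25   24
    27   22   21   -2]
 [   0    0   14    9   13    9   10   15    8   10    8    9   10   14
     7   14    7    0]
 [   0    1   10   10   10    6    9    4   10   11   10    8   11   11
    10   11   12   -3]
 [  -1    1   17   11    9   12    9   10    8   14    9   12   13   13
     2    4    2    0]
 [  -1    2   -4    1   -3   -2    0    1    0    0   -5    0    0    5
     4    0   -1    1]]
```

View pics/cr.png

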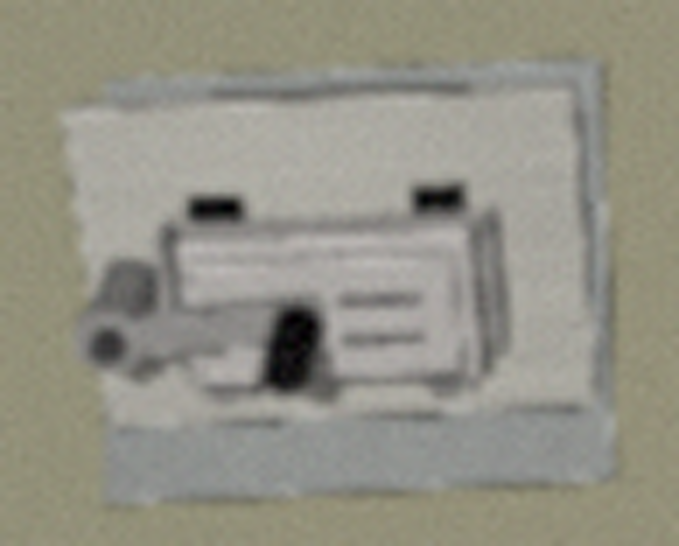

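View pics/cs.png

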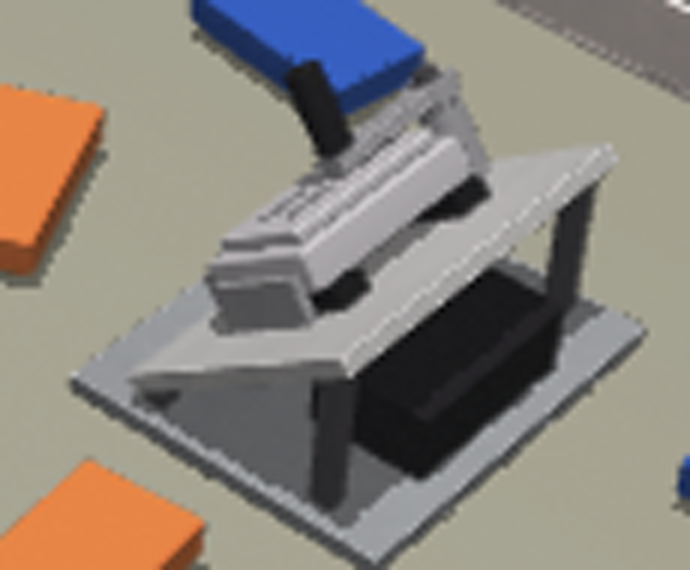

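The top crop shows the clamp pivot at image (210,229), the black peg at about (237,230) and the seated module at about (241,223). The bar lies nearly closed. In the scene crop the peg stands square to the bed, and nothing blocks the up-slope side. Next I'll fit the fixture geometry.

```bash
cat > fit.py <<'E'
from h import *
P=[];Cc=[]
for n in("top","scene"):
    c=dict(np.load(n+".npz"));P.append(world(c).reshape(-1,3));Cc.append(c["image"].reshape(-1,3).astype(int))
for i in(0,1):
    p,c=P[i],Cc[i]; sat=c.max(1)-c.min(1)
    box=(abs(p[:,0]-.49)<.15)&(abs(p[:,1]-.27)<.14)
    # base rectangle
    k=box&(p[:,2]>.005)&(p[:,2]<.16)&(sat<28)
    q=p[k];img=np.zeros((300,300),np.uint8)
    ij=((q[:,:2]-[.34,.12])*1000).astype(int).clip(0,299);img[ij[:,0],ij[:,1]]=255
    img=cv2.morphologyEx(img,cv2.MORPH_CLOSE,np.ones((9,9)));img=cv2.morphologyEx(img,cv2.MORPH_OPEN,np.ones((15,15)))
    ct=max(cv2.findContours(img,0,1)[0],key=cv2.contourArea);(a,b),s,t=cv2.minAreaRect(ct)
    print("base ctr",(b/1000+.34,a/1000+.12),s,t)
    # bed plane RANSAC on upper bed strip
    k=box&(p[:,2]>.02)&(p[:,2]<.12)&(sat<28);q=p[k];best=0;rng=np.random.default_rng(0)
    for _ in range(2000):
        t=q[rng.choice(len(q),3,False)];n=np.cross(t[1]-t[0],t[2]-t[0]);l=np.linalg.norm(n)
        if l<1e-5:continue
        n/=l;n*=np.sign(n[2])
        if abs(np.arccos(n[2])-.611)>.07:continue
        d=(q-t[0])@n; 
        m=(abs(d)<.003).sum()
        if m>best:best=m;bn=n;b0=t[0]
    for _ in range(5):
        inl=abs((q-b0)@bn)<.004;b0=q[inl].mean(0);bn=np.linalg.svd(q[inl]-b0,full_matrices=False)[2][2];bn*=np.sign(bn[2])
    print("plane n",bn,"tilt",np.degrees(np.arccos(bn[2])),"yaw",np.degrees(np.arctan2(-bn[1],-bn[0])),"n",inl.sum(),b0)
    yaw=np.arctan2(-bn[1],-bn[0]);ex=np.array([np.cos(yaw)*bn[2],np.sin(yaw)*bn[2],np.hypot(bn[0],bn[1])]);ey=np.cross(bn,ex)
    w=q[inl]-b0;u=w@ex;v=w@ey
    print("bed extents x",np.percentile(u,[1,99]),"y",np.percentile(v,[1,99]))
    cx=(np.percentile(u,99.)-.0675);cy=np.percentile(v,[1,99]).mean();print("bed ctr",b0+cx*ex+cy*ey)
    # black peg
    k=box&(c.max(1)<60)&((p-b0)@bn>.045)&((p-b0)@bn<.1);q=p[k];print("peg",k.sum(),q.mean(0),"h",np.percentile((q-b0)@bn,[2,98]))
    w=q-(b0+cx*ex+cy*ey);print(" in bed frame",np.median(w@ex),np.median(w@ey))
    g=((p-b0)@bn); k=box&(abs(g-.044)<.012)&(sat<28); w=p[k]-(b0+cx*ex+cy*ey);
E
python3 fit.py
```

```text
base ctr (0.49659027099609376, 0.23088240051269532) (143.43202209472656, 198.98519897460938) 88.02507019042969
plane n [-0.57357272 -0.01964308  0.81891909] tilt 35.0232632345198 yaw 1.9614359246684503 n 1847 [0.52162061 0.22561631 0.07099544]
bed extents x [-0.08204644  0.0530805 ] y [-0.08701535  0.10049984]
bed ctr [0.50958836 0.23195044 0.06271996]
peg 67 [0.46931029 0.24009301 0.1283019 ] h [0.05331784 0.09144441]
 in bed frame 0.006648375546566526 0.0073315009685066155
base ctr (0.5118146362304687, 0.2323198013305664) (171.45018005371094, 201.65859985351562) 87.79740142822266
plane n [-0.56325706 -0.02405711  0.82593144] tilt 34.31696108112326 yaw 2.4456566388795244 n 800 [0.53394826 0.21216553 0.07886326]
bed extents x [-0.08965534  0.04217571] y [-0.07409822  0.11305537]
bed ctr [0.51221999 0.23073383 0.06458617]
peg 99 [0.47333569 0.23731728 0.12251543] h [0.05015106 0.08793072]
 in bed frame 0.003270949872647877 0.005580995857522967
```

```bash
cat >> h.py <<'E'
from cell import manip,inverse_kinematics as IK,cams
yaw=np.radians(2.2);t=np.radians(35)
F=(R.from_euler('z',yaw)*R.from_euler('y',-t)).as_matrix()  # cols: ex up slope, ey, n
C=np.array([.511,.232,.0615])
def bed(x,y,h): return C+F@[x,y,h]
def rot(zax,yax):
    return R.from_matrix(np.stack([np.cross(yax,zax),yax,zax],1)).as_rotvec()
def brot(th,s=1): # closing axis at angle th in bed, tool along -n
    return rot(-F[:,2],s*(np.cos(th)*F[:,0]+np.sin(th)*F[:,1]))
def peg(th,h): return bed(.070*np.sin(th),.078-.070*np.cos(th),h)
E
python3 - <<'E'
from h import *
print(R.from_rotvec(manip.state()["tcp_rot"]).as_matrix().round(2).tolist())
cy=np.radians(-11);cx=np.array([np.cos(cy),np.sin(cy),0])
for s in(1,-1):
    print(s)
    for th in(.07,.8,1.6): q=IK(peg(th,.055),brot(th,s));print(th,None if q is None else np.round(q,2))
    for p in(bed(0,0,.007),bed(0,0,.12)): q=IK(p,brot(0,s));print(None if q is None else np.round(q,2))
    for z in(.012,.2): q=IK([.518,-.312,z],rot(np.array([0,0,-1.]),s*cx));print(None if q is None else np.round(q,2))
E
```

```text
[[0.94, 0.34, -0.0], [0.34, -0.94, 0.0], [0.0, -0.0, -1.0]]
1
0.07 [ 0.61 -0.11  2.4  -0.8   0.45  1.16]
0.8 [ 0.6  -0.07  2.3  -0.72  0.48  0.34]
1.6 [ 0.68  0.    2.21 -0.73  0.54 -0.4 ]
[ 0.56  0.    2.4  -0.99  0.35  1.4 ]
[ 0.66 -0.29  2.43 -0.64  0.59  1.09]
[-0.58  0.36  1.93 -0.    0.84 -0.39]
[-0.58  0.16  1.8  -0.    1.18 -0.39]
-1
0.07 [ 0.61 -0.11  2.4  -0.8   0.45 -1.98]
0.8 None
1.6 None
[ 0.56  0.    2.4  -0.99  0.35 -1.74]
[ 0.66 -0.29  2.43 -0.64  0.59 -2.06]
None
None
```

Run:
```python
from h import *
th=.07
manip.set_gripper(.05,20)
manip.move_pose(peg(th,.14),brot(th))
c=cams.capture("wrist");cv2.imwrite("pics/w1.png",c["image"]);
s=manip.state();np.savez("w1.npz",pos=s["tool_pos"],rv=s["tcp_rot"],**c)
print(s["clock"],s["tool_pos"]-peg(th,.14),c["T_tool_cam"].round(3).tolist(),s["contact_force"])
```

```text
3.9833 [ 0.00043837 -0.00035106  0.00012822] [[-0.0, -0.959, -0.282, 0.073], [1.0, -0.0, 0.0, 0.001], [-0.001, -0.282, 0.959, -0.147], [0.0, 0.0, 0.0, 1.0]] [-0.55584365 -0.17603676  0.47293535]
```

View pics/w1.png

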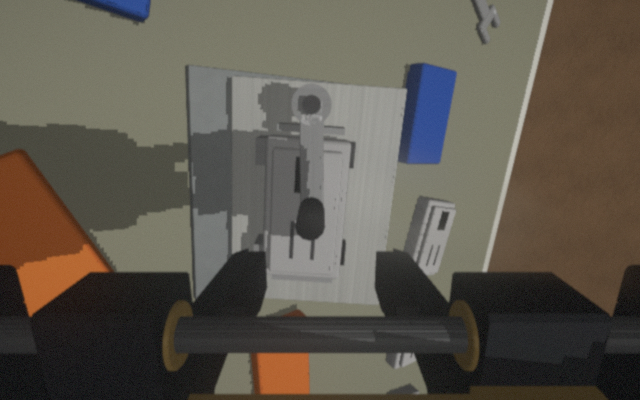

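The wrist view shows the bed, the module at about (308,205), the peg top at (311,215) and the pivot at (311,103), with the fingers either side of the peg. I'll check these against the bed frame numerically.

Run:
```python
from h import *
d=dict(np.load("w1.npz"));T=np.eye(4);T[:3,:3]=R.from_rotvec(d["rv"]).as_matrix();T[:3,3]=d["pos"];A=T@d["T_tool_cam"]
d["orientation"]=R.from_matrix(A[:3,:3]).as_rotvec();d["position"]=A[:3,3];W=world(d)
B=(W-C)@F;B[d["z_map"]==0]=9
ok=lambda a:(a*1000).round(1)
print("bed h",ok(np.median(B[100:240,365:385,2])),ok(np.median(B[100:240,240:255,2])))
g=d["image"].astype(int).max(2);k=np.zeros_like(g,bool);k[185:245,285:335]=True
for lo,hi in((.078,.095),):
    q=B[k&(B[...,2]>lo)&(B[...,2]<hi)&(g<70)];print("pegtop",len(q),ok(np.median(q,0)),ok(q.min(0)),ok(q.max(0)))
face=(B[...,2]>.033)&(B[...,2]<.044)&(abs(B[...,0])<.045)&(abs(B[...,1])<.07);face[:, :250]=False
q=B[face];print("face",len(q),ok(np.percentile(q,[1,50,99],axis=0)))
q=B[85:122,290:332].reshape(-1,3);q=q[(q[:,2]>.045)&(q[:,2]<.08)];print("pivot",ok(np.percentile(q,[1,50,99],axis=0)))
q=B[130:180,300:326].reshape(-1,3);q=q[(q[:,2]>.044)&(q[:,2]<.054)];print("bar",ok(np.median(q,0)),np.polyfit(q[:,1],q[:,0],1))
q=B[70:300,190:410].reshape(-1,3);q=q[abs(q[:,2])<.005];print("bedext",ok(np.percentile(q,[.5,99.5],axis=0)))
```

```text
bed h 2.5 2.5
pegtop 739 [-0.3 12.7 90.2] [-9.   2.3 78.1] [ 7.8 19.6 92.6]
face 7628 [[-34.3 -50.   33.1]
 [-11.9   2.4  40.2]
 [ 23.4  54.1  42. ]]
pivot [[-16.5  69.6  49. ]
 [ -4.4  80.7  50.7]
 [  7.7  91.6  57.5]]
bar [-2.4 47.8 50.5] [-0.03520563 -0.00069865]
bedext [[-104.5  -90.4   -4.7]
 [  66.2   97.2    4.8]]
```

```bash
sed -i 's/^C=np.*/C=np.array([.5065,.235,.061])/' h.py
python3 - <<'E'
from h import *
th=.058
manip.move_linear(peg(th,.056),.12,brot(th))   # tips 8 mm above the bar
manip.set_gripper(0.0,15)
s=manip.state();print(s["clock"],s["gripper_width"],s["grasp_force"],s["contact_force"])
for a in np.linspace(th,1.6,9)[1:]:
    manip.move_linear(peg(a,.056),.1,brot(a))
    s=manip.state();print(round(a,2),s["gripper_width"],s["contact_force"].round(1))
manip.set_gripper(.05)
manip.move_linear(bed(*(F.T@(peg(1.6,.056)-C)+[0,0,.1])),.15)
manip.move_linear(bed(-.02,0,.18),.2,brot(.0))
c=cams.capture("wrist");cv2.imwrite("pics/w2.png",c["image"]);
s=manip.state();np.savez("w2.npz",pos=s["tool_pos"],rv=s["tcp_rot"],**c);print(s["clock"])
E
```

```text
5.4083 0.017588676728529127 15.000122403725982 [-3.58979045 -0.08491389  3.45154717]
0.25 0.017677817830029658 [-5.   0.7  4.7]
0.44 0.01734503801178863 [-5.7  2.6  4.7]
0.64 0.01724080912864071 [-6.   3.2  4.1]
0.83 0.017069896396594654 [-9.1  3.4  3.8]
1.02 0.01753025695562685 [-9.5  3.   3.7]
1.21 0.01752336994378001 [-11.2   2.6   5.7]
1.41 0.017456525823799154 [-10.6   1.5   5.9]
1.6 0.017518670056054286 [-12.4   0.4   5.5]
11.4
```

View pics/w2.png

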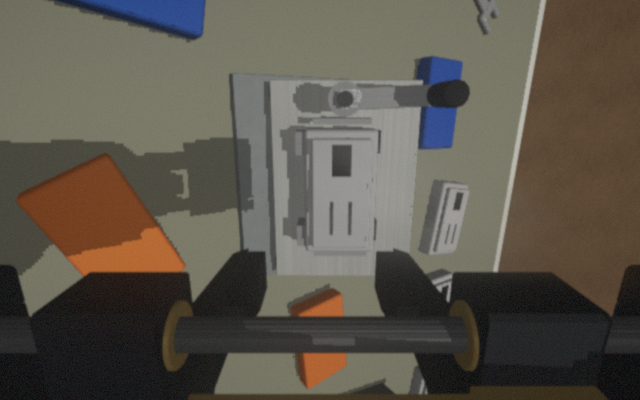

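The bar now points straight up the slope, with the peg at (448,94). The module lies uncovered at about x 307–378, y 130–250 px. Next I'll measure its face centre.

Run:
```python
from h import *
d=dict(np.load("w2.npz"));T=np.eye(4);T[:3,:3]=R.from_rotvec(d["rv"]).as_matrix();T[:3,3]=d["pos"];A=T@d["T_tool_cam"]
d["orientation"]=R.from_matrix(A[:3,:3]).as_rotvec();d["position"]=A[:3,3];W=world(d)
B=(W-C)@F;ok=lambda a:(a*1000).round(1)
print("bed h",ok(np.median(B[120:260,395:410,2])),ok(np.median(B[120:240,280:292,2])))
print("face h",ok(np.median(B[200:240,325:365,2])))
m=np.zeros((400,640),np.uint8);roi=(slice(100,270),slice(280,400))
z=B[...,2];m[roi]=((z>.026)&(z<.045))[roi];m=cv2.morphologyEx(m,cv2.MORPH_OPEN,np.ones((5,5)))
ct=max(cv2.findContours(m,0,1)[0],key=cv2.contourArea);print("px",cv2.boundingRect(ct))
q=B[m>0][:,:2];print(cv2.minAreaRect((q*1000).astype(np.float32)),ok(np.percentile(q,[1,99],axis=0)))
m2=(m>0)&(z>.0345);q=B[m2][:,:2];print("top face",ok(np.percentile(q,[1,99],axis=0)))
q=B[85:110,325:365].reshape(-1,3);q=q[(q[:,2]>.045)&(q[:,2]<.08)];print("pivot",ok(np.percentile(q,[2,50,98],axis=0)))
q=B[75:112,425:472].reshape(-1,3);q=q[(q[:,2]>.07)&(q[:,2]<.095)];print("peg",ok(np.median(q,0)))
# window edges along a row crossing for slots
```

```text
bed h 0.6 0.5
face h 38.6
px (305, 128, 74, 123)
((-1.4919166564941406, -0.9140663146972656), (109.4563980102539, 62.112159729003906), 89.89158630371094) [[-31.7 -53.7]
 [ 28.5  52.6]]
top face [[-25.8 -47.1]
 [ 22.7  45.9]]
pivot [[-12.2  69.4  47.1]
 [  0.6  78.1  48.8]
 [ 14.1  86.7  55.4]]
peg [66.8 79.9 88. ]
```

Run:
```python
from h import *
g=(-.0015,-.001)
manip.set_gripper(.086)
manip.move_linear(bed(*g,.10),.15,brot(0))
for h in(.03,.0075):
    manip.move_linear(bed(*g,h),.08); s=manip.state();print(h,s["contact_force"].round(1))
manip.set_gripper(0.0,30)
s=manip.state();print(s["clock"],s["gripper_width"],s["grasp_force"],s["contact_force"].round(1))
manip.move_linear(bed(*g,.045),.06)
manip.move_linear(bed(*g,.15),.15)
s=manip.state();print(s["clock"],s["gripper_width"],s["grasp_force"],s["contact_force"].round(1),s["tool_pos"])
c=cams.capture("top");np.savez("top2.npz",**c);cv2.imwrite("pics/t2.png",c["image"])
from h import world
W=world(c);z=W[155:262,350:485];k=(z[...,2]>.055)&(z[...,2]<.075);print(cv2.minAreaRect(z[k][:,:2].astype(np.float32)*1000))
# robust crate fit: largest contour of rim band on 1mm grid
for n in("top","scene"):
    c=dict(np.load(n+".npz"));p=world(c).reshape(-1,3);p=p[(abs(p[:,0]-.53)<.16)&(abs(p[:,1]+.24)<.2)&(p[:,2]>.045)&(p[:,2]<.08)]
    img=np.zeros((400,440),np.uint8);i=((p[:,:2]-[.33,-.46])*1000).astype(int).clip(0,399);img[i[:,0],i[:,1]]=255
    img=cv2.morphologyEx(img,cv2.MORPH_CLOSE,np.ones((7,7)));ct=max(cv2.findContours(img,0,1)[0],key=cv2.contourArea);(a,b),s,t=cv2.minAreaRect(ct);print(n,b/1000+.33,a/1000-.46,s,t)
```

```text
0.03 [-0.2  0.4 -0.6]
0.0075 [ 0.6 -0.4 -0.2]
14.725 0.061662128172881726 29.99997694976628 [-4.7 -0.4  5. ]
16.35 0.061512689304392264 29.999955240637064 [-0.2 -0.4 -1. ] [0.41915325 0.2303607  0.18217815]
((532.0443725585938, -240.44078063964844), (308.9646301269531, 209.7649383544922), 78.95101928710938)
top 0.531244140625 -0.2409878845214844 (310.0045471191406, 209.9109649658203) 11.188800811767578
scene 0.5324320373535156 -0.23906617736816407 (309.1914978027344, 213.71392822265625) 10.929488182067871
```

Run:
```python
from h import *
a=np.radians(-11);cx=np.array([np.cos(a),np.sin(a),0]);o=rot(np.array([0,0,-1.]),cx)
p=np.array([.5177,-.3137,.20])
manip.move_pose(p,o)
s=manip.state();f0=s["contact_force"];print(s["clock"],s["gripper_width"],s["grasp_force"],f0.round(1))
c=cams.capture("wrist");cv2.imwrite("pics/w3.png",c["image"])
c=cams.capture("top");W=world(c)
m=(slice(185,222),slice(362,412));z=W[m];k=(z[...,2]>.028)&(z[...,2]<.038);print("old",cv2.minAreaRect(z[k][:,:2].astype(np.float32)*1000))
```

```text
18.4 0.06156636937527767 29.999945433810353 [-0.8  0.6 -1.8]
old ((548.0116577148438, -162.62088012695312), (108.32764434814453, 60.53680419921875), 70.41382598876953)
```

View pics/w3.png

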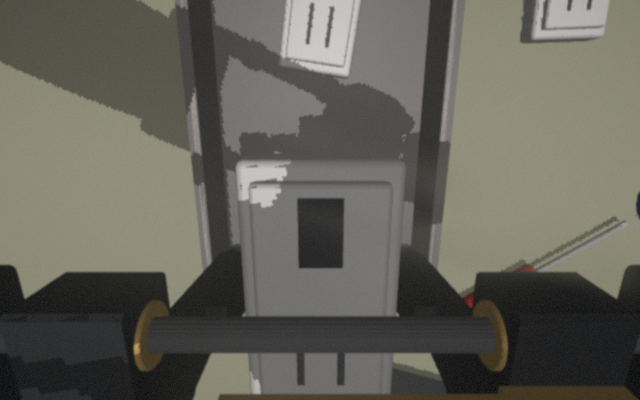

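The module is held square and level between the fingers, window end at (320,235). It is in line with the crate (walls at about x=200 and x=440), and the old reject is well clear at (320,35). I'll lower it with a contact check.

Run:
```python
from h import *
p=np.array([.5177,-.3137,.20]);f0=manip.state()["contact_force"]
for z,r in((.10,.15),(.03,.08),(.016,.04),(.012,.03),(.0095,.02),(.0075,.02),(.006,.02)):
    p[2]=z;manip.move_linear(p,r);s=manip.state();df=s["contact_force"]-f0;print(z,df.round(1))
    if df[2]>4:break
manip.set_gripper(.078)
s=manip.state();print(s["clock"],s["gripper_width"],s["contact_force"].round(1))
p[2]+=.05;manip.move_linear(p,.08);p[2]=.22;manip.move_linear(p,.15)
c=cams.capture("wrist");cv2.imwrite("pics/w4.png",c["image"])
manip.set_joints([0.2]+list(manip.state()["joint_pos"][1:]))
c=cams.capture("top");W=world(c);z=W[165:262,405:480];k=(z[...,2]>.027)&(z[...,2]<.042)
g=cv2.morphologyEx(k.astype(np.uint8),cv2.MORPH_OPEN,np.ones((5,5)))>0
q=z[g];print("unit",cv2.minAreaRect(q[:,:2].astype(np.float32)*1000),np.median(q[:,2]));b=np.linalg.lstsq(np.c_[q[:,:2],np.ones(len(q))],q[:,2],rcond=None)[0];print("slopes",b)
m=(slice(185,222),slice(362,412));z=W[m];k=(z[...,2]>.028)&(z[...,2]<.038);print("old",cv2.minAreaRect(z[k][:,:2].astype(np.float32)*1000))
cv2.imwrite("pics/t4.png",c["image"]);s=manip.state();print(s["clock"],s["contact_force"].round(1))
```

```text
0.1 [-1.3 -0.7 -0.2]
0.03 [-0.7  0.1 -0.5]
0.016 [-1.9 -0.9  1. ]
0.012 [-1.  -1.3 -0.2]
0.0095 [-1.1 -0.5 -0.3]
0.0075 [-1.  -1.3  0.5]
0.006 [-1.5 -1.  -0.1]
22.3333 0.0777755358673187 [-0.8  0.6  0.3]
unit ((518.1445922851562, -315.4365234375), (96.38799285888672, 52.08530807495117), 79.28013610839844) 0.033811021396259244
slopes [0.00237516 0.0008344  0.03268968]
old ((548.312744140625, -163.3658447265625), (107.50736999511719, 59.32761001586914), 70.82195281982422)
26.1417 [-0.2 -0.8  0.1]
```

View pics/t4.png

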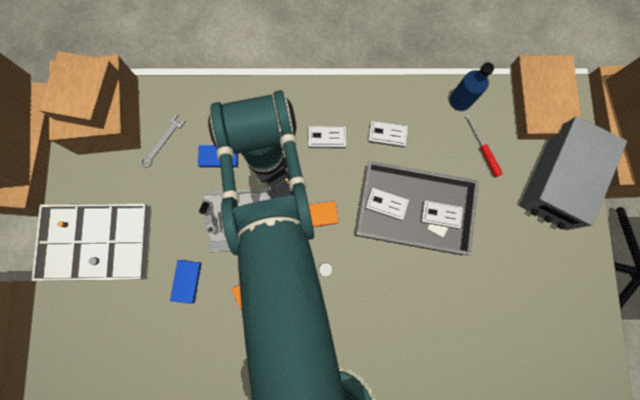

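The module lies flat in the free half of the crate at (442,214), face at z = 0.034. The old reject has not moved, and the arm is clear with zero contact force. Handing in.

```bash
python3 -c "
from cell import order
print(order.close_job())"
```

```text
the job is handed in; nothing more can be done
None
```

I swung the clamp clear, lifted the failed module out, lowered it flat and face up into the crate's free half, and handed in the job at about 26 s of the 50 s allowed; the final verdict was not shown.

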